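Grade worn mill balls over the slotted trough

ROBOT

A 6-joint arm with a two-finger parallel gripper is mounted at the origin on a cart in front of the work surface, level with it; the furniture and walls round the work are solid. World frame = base frame: x ahead of the robot, y to its left, z up, the work surface at z = 0. Lengths are in m, angles in rad, forces in N, time in s.
With the tool pointing down it reaches from about 0.275 to 0.825 m from the base axis. Payload 4.9 kg.
Tool frame: the origin (TCP) lies midway between the tips of the shut fingers; the grasp point (between the pads) lies 19 mm behind it (bot.grip_depth is the distance from the TCP to the grasp point, in m); y points along the fingers, x is the direction in which the jaws open and shut, and the axes are right-handed (so a half turn about y gives the same grasp; the last joint's range is limited). The gripper opens to 85 mm and grips with 20 to 120 N. Pads are 22 mm wide; open, the fingers measure 114 mm over their backs; the gripper's body (76 mm by 85 mm) begins 54 mm behind the grasp point. The pads swing forward as they close: fully open they stand 13 mm farther back than shut.
Start: joints at [1.211, 0.326, -0.193, 1.052, 0, 1.437], TCP at [0.123, 0.536, 0.231] pointing down, gripper open.
Joint ranges: [-2.65, 2.65], [-0.97, 1.79], [-1.3, 1.35], [-1.93, 2.1], [-1.47, 1.37], [-3.14, 3.14]. Speed limits (rad/s): [2.57, 2.57, 3.14, 3.14, 3.14, 3.14].

INTERFACE

Orientations are given as a unit quaternion [w, x, y, z].
In Python, from cell import bot gives the robot as it stands. Calls block until the motion is done:
- bot.move_pose(position, orientation): joint-space move of the TCP to a pose.
- bot.move_linear(position, speed=0.15, rotation=None, until_force=None): straight line of the TCP; rotation=None keeps the orientation; speed is the mean speed in m/s. With until_force (N) it stops when the force on the tool has changed by that much, and returns True; else False.
- bot.goto_joints(angles): joint-space move.
- bot.set_gripper(opening, grasp_force=None): opening from 0.0 (shut) to 1.0 (fully open); grasp_force is the grip in N (None keeps the last); returns when the fingers have stopped.
- bot.wait(seconds).
- bot.solve_ik(position, orientation): joint angles nearest the present ones, or None.
- bot.camera(name): name is "scene" or "top" or "wrist"; returns the picture (420x560x3 uint8, red, green, blue); there is no depth.
- bot.calibration(name): a dict with "mtx" (3x3 intrinsics, pixels), "extrinsics" (4x4, takes a point from world to camera coordinates); the wrist camera has in their place "hand_eye" (4x4, takes a point from camera to tool coordinates, whose origin is the TCP and whose axes are the tool frame's). Camera axes: x right, y down, z forward; pixel columns grow to the right and rows downward; lengths in m; the calibration is good to about 2 mm. A picture is of the moment at which its call begins: read the wrist's pose just before it. calibration takes no time and is no camera call.
A pose or a line that the arm cannot do raises bot.PlanningError and nothing moves.
- bot.close_job(): hands the job in, once; it reports no verdict.
Trained networks look in the newest picture that a camera, given by its name, has taken for a name from the list of things; names that differ only in an ending like _2 or _b are one class to them, and where a whole thing is asked for, a point or a joint stands for the part that bears it (a point fixed in the world has none). Each returns a list of dicts, best first, with "confidence" (0 to 1); they miss things now and then, are a little off and sometimes report something else, mostly with a low value. They report only what shows in the picture. A call takes as long as a camera call.
- bot.search_frame(camera, thing): "bbox" ([left, top, width, height] in pixels, round what is visible of it).
Readings, each from a call of its own:
- bot.read_clock(): time.
- bot.read_joint_positions(): joint angles.
- bot.read_joint_vel(): joint speeds.
- bot.read_joint_efforts(): joint torques, N m.
- bot.read_position(): TCP position.
- bot.read_tool_rot(): TCP orientation.
- bot.read_ft_force(): force on the tool from outside, world axes, zero at the start.
- bot.read_moment(): the same for the moment, N m.
- bot.read_gripper_width(): opening from 0.0 (shut) to 1.0 (fully open).
Only numpy, scipy, OpenCV 4.12 (cv2) and the standard library are available. Lean on these libraries where they do the work, as an engineer would, in place of code of your own. Each camera call takes 0.05 s, during which the arm holds its last target. There are 200 camera calls.

TASK

Grade the mixed grinding balls: take the scoop pan by its handle, rest its lip lightly on the sill at the upper end of the grader with the pan still level, then, keeping the lip on the sill, raise the handle slowly so that the balls run down the trough and drop into the three lanes by size. See that every ball has come to rest at the low end of its own lane, clearing any jam, and set the empty pan back down flat on the bench, clear of the grader. Leave the cup, the wooden rib and the jar alone.

Things in the scene. Friction and masses are not known exactly. Their poses are not given: they have to be found in the camera images.
- grader: Plywood ball grader fixed to the bench, 290 mm long (its y), 235 mm deep (its x), 190 mm high. Origin: middle of its footprint on the bench; at yaw 0 its x points away from the robot, y to the robot's left, z up. Balls run along +y down a slotted trough and drop through it onto a board with three lanes that slopes 17 degrees down to -x, where a front stop (inner face x = -108 mm) holds them.
- trough (a point): Middle of the V trough's length, between the two steel rods that edge the open slot along its bottom; it falls 12 degrees towards the grader's +y, on the line x = +65 mm. In grader y the clear slot is 18 mm wide from -115 mm, 24 mm from -30 mm, 34 mm from +43 to +135 mm: each ball falls at the first width that passes it, into the lane below.
- sill (a point): Top middle of the sill: level 8 mm steel bar, 104 mm long along the grader's x, about 189 mm above the bench at the trough's upper (-y) end. From it a feed plate falls 18 degrees towards the grader's +y, between sloping funnel cheeks about 80 mm apart at the sill, 68 mm 15 mm further in. Now and then balls hang up side by side at its foot: a light push back uphill with closed fingertips frees them.
- lane_1 (a point): Floor of lane 1 (nearest the feed end, for the 16 mm balls), at the middle of its length and of its 99 mm width. Dividers between lanes stand at grader y = -34 mm and +39 mm. A ball at the low end has its centre 30 to 45 mm above the bench.
- lane_2 (a point): Same for lane 2 (middle lane, 67 mm wide, for the 22 mm balls).
- lane_3 (a point): Same for lane 3 (far lane, 94 mm wide, for the 30 mm balls).
- pan: Loose sheet-metal scoop pan holding the balls, about 100 g (220 g with them). Origin: middle of the flat floor's underside; +y points to the spout, z up. Flat floor 72 x 108 mm, walls 30 mm tall; ahead of it the left wall tapers in to a corner spout (56 mm outside) and the floor rises 8 degrees over 46 mm: balls stay in while it is level and run out when it is tipped spout-down beyond about 0.15 to 0.2 rad.
- pan_lip (a point): Middle of the lip, the spout's end (underside): 99.5 mm ahead (+y) of the pan's origin, 9.5 mm to the right (+x), 6.5 mm above it. The smooth rising underside may rest on the sill anywhere in its last 25 mm. Balls can bridge behind the spout: tipping the pan back, spout up by 0.1 rad, and then forward again, up to about 0.35 rad, frees them.
- pan_grip (a point): Centre of the pan's black bar handle: 91 mm behind the pan's origin (-y), 31 mm above it. The bar runs along the pan's y: 74 mm long, 12 mm wide (x), 18 mm tall; its front end meets the 32 mm back wall 54 mm behind the origin. Pinch it across its width from above, firmly: the load hangs ahead of it.
- ball_16_a_center (a point): Small white porcelain grinding ball, 16 mm in diameter, rolls freely; point: its centre. Starts in the pan, belongs in lane 1.
- ball_16_b_center (a point): Small white porcelain grinding ball, 16 mm in diameter, rolls freely; point: its centre. Starts in the pan, belongs in lane 1.
- ball_22_a_center (a point): Middle-sized white porcelain grinding ball, 22 mm in diameter, rolls freely; point: its centre. Starts in the pan, belongs in lane 2.
- ball_22_b_center (a point): Middle-sized white porcelain grinding ball, 22 mm in diameter, rolls freely; point: its centre. Starts in the pan, belongs in lane 2.
- ball_30_a_center (a point): Large white porcelain grinding ball, 30 mm in diameter, rolls freely; point: its centre. Starts in the pan, belongs in lane 3.
- ball_30_b_center (a point): Large white porcelain grinding ball, 30 mm in diameter, rolls freely; point: its centre. Starts in the pan, belongs in lane 3.
- cup: Bystander: clear plastic cup, 78 mm across the rim, 85 mm tall, upright; origin: centre of its base. Loose and light.
- rib: Bystander: flat wooden throwing rib, 48 x 104 x 8 mm, lying on the bench; origin: centre of its underside.
- jar: Bystander: small dark jar, 48 mm across and 60 mm tall; origin: centre of its base.

How it is judged:
On the way, in this order (a step that is already met when the one before it is completed fails the run):
1. the loaded pan's lip rests on the sill, the pan level, all balls in it (contact force between pan and grader above 0.3 N and distance between pan_lip and sill below 0.035 m and angle between pan's own z axis and vertical below 0.13 rad and distance between each of ball_16_a_center, ball_16_b_center, ball_22_a_center, ball_22_b_center, ball_30_a_center, ball_30_b_center and pan below 0.105 m), for 0.15 s.
2. the pan is tipped spout-down with its lip still resting on the sill (contact force between pan and grader above 0.3 N and distance between pan_lip and sill below 0.035 m and angle between pan's own z axis and vertical above 0.16 rad), for 0.15 s.
At the end, for the whole second after the job is handed in: All six balls lie still in the low half of their own lanes (16 mm in lane 1, 22 mm in lane 2, 30 mm in lane 3) and the empty pan stands flat on the bench (within 8 mm and 0.08 rad), released, at rest and not touching the grader (y of ball_16_a_center in the frame of grader between -0.136 and -0.034 m and x of ball_16_a_center in the frame of grader between -0.112 and -0.02 m and z of ball_16_a_center in the frame of grader between 0.02 and 0.075 m and linear speed of each of ball_16_a, ball_16_b, ball_22_a, ball_22_b, ball_30_a, ball_30_b below 0.05 m/s and y of ball_16_b_center in the frame of grader between -0.136 and -0.034 m and x of ball_16_b_center in the frame of grader between -0.112 and -0.02 m and z of ball_16_b_center in the frame of grader between 0.02 and 0.075 m and y of ball_22_a_center in the frame of grader between -0.034 and 0.039 m and x of ball_22_a_center in the frame of grader between -0.112 and -0.02 m and z of ball_22_a_center in the frame of grader between 0.02 and 0.075 m and y of ball_22_b_center in the frame of grader between -0.034 and 0.039 m and x of ball_22_b_center in the frame of grader between -0.112 and -0.02 m and z of ball_22_b_center in the frame of grader between 0.02 and 0.075 m and y of ball_30_a_center in the frame of grader between 0.039 and 0.136 m and x of ball_30_a_center in the frame of grader between -0.112 and -0.02 m and z of ball_30_a_center in the frame of grader between 0.02 and 0.075 m and y of ball_30_b_center in the frame of grader between 0.039 and 0.136 m and x of ball_30_b_center in the frame of grader between -0.112 and -0.02 m and z of ball_30_b_center in the frame of grader between 0.02 and 0.075 m and angle between pan's own z axis and vertical below 0.08 rad and height (world z) of pan between -0.008 and 0.008 m and linear speed of pan below 0.02 m/s and contact force between pan and grader below 0.05 N).
It fails at once if the pan is pressed or banged on the grader (over 30 N) (contact force between pan and grader above 30 N).
It fails at once if the cup is moved more than 25 mm (distance of cup from where it was at the start of the episode above 0.025 m).
It fails at once if the rib is moved more than 25 mm (distance of rib from where it was at the start of the episode above 0.025 m).
It fails at once if the jar is moved more than 25 mm (distance of jar from where it was at the start of the episode above 0.025 m).
It also fails if it takes over 72 s, if anything falls off the work surface, if the arm or the gripper's body presses on something with over 40 N, if the wrist force passes 120 N, or if a joint passes its speed limit or range.

## Working session

There is one attempt and no reset: what is moved stays moved. The work goes in short steps, each a Python script; the robot and the scene stay as the last script left them, time stands still between calls to the robot, and variables do not carry over. Pictures are saved under pics/ and viewed, about 8 in all and at most 12, crops included, and the job is handed in when it is done.

```bash
mkdir -p pics; ls
cat > s1.py <<'E'
from cell import bot
import cv2, numpy as np
for c in ("scene","top"):
    im=bot.camera(c); cv2.imwrite(f"pics/{c}1.png",im[:,:,::-1])
    k=bot.calibration(c); print(c,np.round(k["mtx"],1).tolist(),np.round(k["extrinsics"],4).tolist())
    for t in ("grader","pan","pan_grip","pan_lip","sill","trough","lane_1","lane_3","cup","rib","jar"):
        print(t,[(np.round(d["bbox"]).tolist(),round(d["confidence"],2)) for d in bot.search_frame(c,t)[:2]])
print(bot.read_clock(),bot.read_tool_rot(),np.round(bot.calibration("wrist")["hand_eye"],4).tolist())
E
python3 s1.py
```

```text
pics
scene [[485.0, 0.0, 278.1], [0.0, 485.0, 211.6], [0.0, 0.0, 1.0]] [[0.8032, -0.5957, -0.0022, -0.541], [-0.3264, -0.4369, -0.8382, 0.2019], [0.4984, 0.674, -0.5453, 0.9249], [0.0, 0.0, 0.0, 1.0]]
grader [([142.0, 146.0, 156.0, 142.0], 0.94)]
pan []
pan_grip [([265.0, 277.0, 114.0, 65.0], 0.61), ([142.0, 145.0, 155.0, 142.0], 0.39)]
pan_lip [([265.0, 277.0, 115.0, 64.0], 0.86), ([145.0, 146.0, 156.0, 141.0], 0.41)]
sill [([144.0, 146.0, 155.0, 140.0], 0.86)]
trough [([144.0, 146.0, 157.0, 142.0], 0.71)]
lane_1 [([142.0, 147.0, 160.0, 140.0], 0.97)]
lane_3 [([142.0, 147.0, 160.0, 140.0], 0.97)]
cup [([338.0, 217.0, 34.0, 50.0], 0.97), ([266.0, 276.0, 114.0, 66.0], 0.35)]
rib [([224.0, 307.0, 48.0, 40.0], 0.92)]
jar [([295.0, 199.0, 24.0, 30.0], 0.92)]
top [[522.1, 0.0, 283.8], [0.0, 522.1, 212.8], [0.0, 0.0, 1.0]] [[0.0202, -0.9998, -0.0016, -0.1841], [-0.9959, -0.02, -0.0879, 0.5391], [0.0878, 0.0034, -0.9961, 1.1497], [0.0, 0.0, 0.0, 1.0]]
grader [([132.0, 180.0, 176.0, 126.0], 0.74), ([360.0, 228.0, 12.0, 11.0], 0.58)]
pan [([320.0, 217.0, 106.0, 46.0], 0.73)]
pan_grip [([320.0, 214.0, 106.0, 49.0], 0.88)]
pan_lip [([319.0, 214.0, 110.0, 50.0], 0.73)]
sill [([134.0, 178.0, 172.0, 127.0], 0.91)]
trough [([134.0, 180.0, 175.0, 127.0], 0.71)]
lane_1 [([134.0, 178.0, 175.0, 128.0], 0.63)]
lane_3 [([134.0, 178.0, 175.0, 128.0], 0.63)]
cup [([317.0, 132.0, 38.0, 34.0], 0.58)]
rib [([320.0, 277.0, 44.0, 25.0], 0.95)]
jar [([246.0, 140.0, 22.0, 26.0], 0.8)]
1.2 [-0.5531496   0.55315197  0.44047446 -0.44048913] [[1.0, 0.0007, 0.0001, -0.0012], [0.0001, -0.3001, 0.9539, -0.1443], [0.0007, -0.9539, -0.3001, 0.0757], [0.0, 0.0, 0.0, 1.0]]
```

Run:
```python
import cv2
a=cv2.imread("pics/top1.png")[120:320,120:440]; cv2.imwrite("pics/topc.png",cv2.resize(a,None,fx=2.5,fy=2.5,interpolation=2))
a=cv2.imread("pics/scene1.png")[130:360,130:390]; cv2.imwrite("pics/scenec.png",cv2.resize(a,None,fx=2.5,fy=2.5,interpolation=2))
```

```text
(no output)
```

View pics/topc.png

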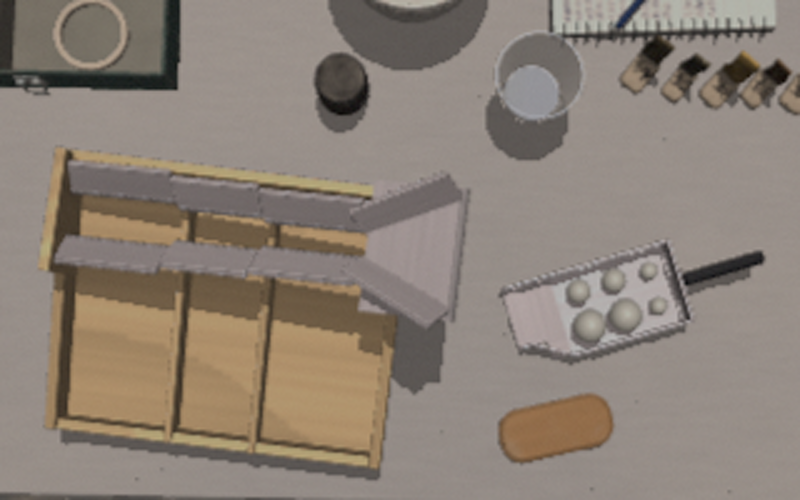

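View pics/scenec.png

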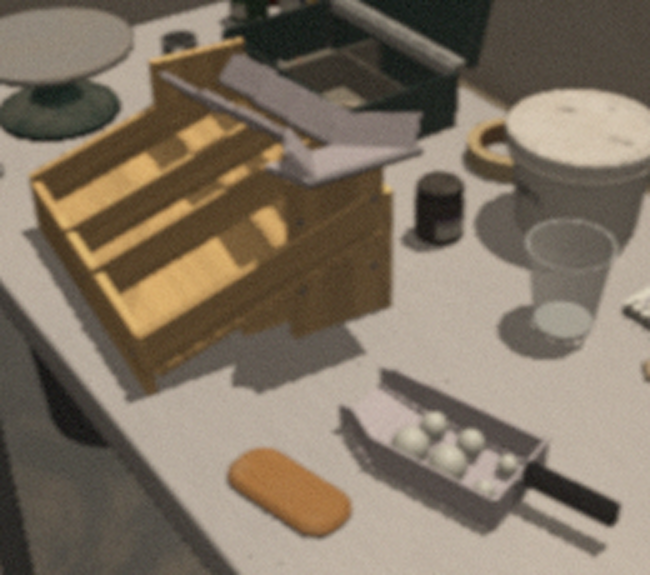

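The top view shows the grader on the left, its sill edge at about (307,196)–(302,248) in full-image pixels. The pan is on the right with its spout to the left, the handle mid is at about (410,227), and all six balls are in the pan. In the scene view the sill runs from about (244,203) to (298,190), and the handle mid is at about (359,325). The rib lies in front of the pan, with the cup and jar behind it.

```bash
cat > h.py <<'E'
from cell import bot
import cv2, numpy as np
from scipy.spatial.transform import Rotation as R
def P(cam,T=None):
    k=bot.calibration(cam)
    E=k["extrinsics"] if T is None else np.linalg.inv(T@k["hand_eye"])
    return np.array(k["mtx"])@np.array(E)[:3]
def rot(): q=bot.read_tool_rot(); return R.from_quat([q[1],q[2],q[3],q[0]])
def tcpT():
    T=np.eye(4); T[:3,:3]=rot().as_matrix(); T[:3,3]=bot.read_position(); return T
def quat(r): x,y,z,w=r.as_quat(); return [w,x,y,z]
def tri(Ps,px):
    A=[]
    for p,(u,v) in zip(Ps,px): A+= [u*p[2]-p[0], v*p[2]-p[1]]
    X=np.linalg.svd(np.array(A))[2][-1]; X=X[:3]/X[3]
    e=[np.round((p@np.r_[X,1])[:2]/(p@np.r_[X,1])[2]-np.array(u),1).tolist() for p,u in zip(Ps,px)]
    return X,e
def onplane(p,px,z):
    M=np.c_[p[:,0],p[:,1],-np.r_[px,1]]; return np.linalg.solve(M,-(p[:,2]*z+p[:,3]))[:2]
def proj(p,X): q=p@np.r_[X,1]; return q[:2]/q[2]
# tool rotation: fingers (tool y) down tilted; jaw axis x at world yaw a (direction of tool x)
def tool(yaw,tilt=0,flip=False):
    """pan yaw -> tool: tool y = down, tool x = +-pan x; tilt>0 = spout-down about pan x"""
    s=-1 if flip else 1
    x=np.array([s,0,0.]); y=np.array([0,0,-1.]); z=np.cross(x,y)
    return R.from_euler('z',yaw)*R.from_euler('x',-tilt)*R.from_matrix(np.c_[x,y,z])
E
cat > s2.py <<'E'
from h import *
pt,ps=P("top"),P("scene")
top=lambda a:(120+a[0]/2.5,120+a[1]/2.5); sc=lambda a:(130+a[0]/2.5,130+a[1]/2.5)
for n,a,b in [("handle mid",(724,268),(572,488)),("handle end",(763,257),(617,512)),("pan back-left-top",(667,243),(549,443)),("sill far",(468,190),(421,150)),("sill near",(455,320),(288,182)),
  ("front-near corner grader",(378,472),(150,385)),("front-far",(50,428),(33,178)), ("lip?",(503,292),(382,370))]:
    X,e=tri([pt,ps],[top(a),sc(b)]); print(n,np.round(X,4),e)
print("sill z.189",onplane(pt,top((468,190)),.189),onplane(pt,top((455,320)),.189))
print("handle z.04",onplane(pt,top((686,280)),.04),onplane(pt,top((763,257)),.04))
print("cup",onplane(pt,(331,157),0),"jar",onplane(pt,(256,153),.06))
E
python3 s2.py
```

```text
handle mid [ 0.5153 -0.4526  0.0367] [[0.1, -0.1], [-0.1, 0.0]]
handle end [ 0.5254 -0.4871  0.036 ] [[-0.1, 0.1], [0.2, -0.0]]
pan back-left-top [ 0.538  -0.4042  0.029 ] [[0.4, -0.5], [-0.8, 0.1]]
sill far [ 0.562  -0.2184  0.1866] [[0.0, -0.0], [-0.0, 0.0]]
sill near [ 0.4549 -0.2062  0.1917] [[-2.0, 3.2], [4.4, -0.4]]
front-near corner grader [ 0.3326 -0.1516  0.0158] [[1.1, -1.9], [-2.8, 0.0]]
front-far [0.3658 0.1318 0.0595] [[0.4, -0.8], [-1.0, -0.0]]
lip? [ 0.4917 -0.2587  0.0235] [[0.4, -0.5], [-0.8, 0.1]]
sill z.189 [ 0.56161222 -0.21823173] [ 0.46103741 -0.20990075]
handle z.04 [ 0.50357923 -0.41810782] [ 0.52530887 -0.48613424]
cup [ 0.67653037 -0.27955893] jar [ 0.67023889 -0.10938109]
```

```bash
cat > s3.py <<'E'
from h import *
print(rot().as_matrix().round(3).tolist())
for f in (0,1):
  for n,p,y,t in [("look",(.515,-.4526,.16),.28,0),("grip",(.515,-.4526,.012),.28,0),("sill",(.49,-.397,.2),-.1,0),("sillb",(.49,-.397,.19),-.1,-.12),("tip",(.49,-.385,.27),-.1,.4),("place",(.5,-.45,.02),0.28,0),("jam",(.51,-.15,.19),-.1,0)]:
    q=bot.solve_ik(p,quat(tool(y,t,f))); print(f,n,None if q is None else np.round(q,2))
E
python3 s3.py
```

```text
[[0.224, -0.0, -0.975], [0.975, -0.0, 0.224], [-0.0, -1.0, 0.0]]
0 look [-0.83  0.63  0.11  1.05  0.    0.46]
0 grip [-0.83  0.77 -0.04  0.76  0.    0.46]
0 sill [-0.8   0.5  -0.01  1.06  0.    0.87]
0 sillb [-0.84  0.56  0.06  1.15  0.09  0.83]
0 tip [-0.62  0.31 -0.19  0.87 -0.34  1.02]
0 place [-0.84  0.74 -0.08  0.75  0.    0.45]
0 jam [-0.42  0.32 -0.31  0.94  0.    1.25]
1 look [-0.83  0.63  0.11  1.05  0.   -2.68]
1 grip [-0.83  0.77 -0.04  0.76  0.   -2.68]
1 sill [-0.8   0.5  -0.01  1.06  0.   -2.27]
1 sillb [-0.84  0.56  0.06  1.15  0.09 -2.32]
1 tip [-0.62  0.31 -0.19  0.87 -0.34 -2.13]
1 place [-0.84  0.74 -0.08  0.75  0.   -2.69]
1 jam [-0.42  0.32 -0.31  0.94  0.   -1.9 ]
```

```bash
cat > s4.py <<'E'
from h import *
bot.move_linear([.123,.536,.36],speed=.3)
def look(p,y,n):
    bot.move_pose(p,quat(tool(y))); T=tcpT(); im=bot.camera("wrist"); np.savez(f"pics/{n}.npz",im=im,T=T); return im
a=look([.50,-.18,.36],-.1,"w1")
b=look([.50,-.28,.36],-.1,"w2")
c=look([.515,-.4526,.2],.28,"w3")
d=look([.515,-.4526,.12],.28,"w4")
for n,ims in (("wA",(a,b)),("wB",(c,d))):
    cv2.imwrite(f"pics/{n}.png",cv2.resize(np.hstack(ims)[:,:,::-1],(800,300),interpolation=3))
print(bot.read_clock(), np.round(bot.read_ft_force(),2),np.round(bot.calibration("wrist")["mtx"],1).tolist())
E
python3 s4.py
```

```text
6.6583 [ 0.21 -0.7  -0.32] [[305.1, 0.0, 277.2], [0.0, 305.1, 208.4], [0.0, 0.0, 1.0]]
```

View pics/wA.png

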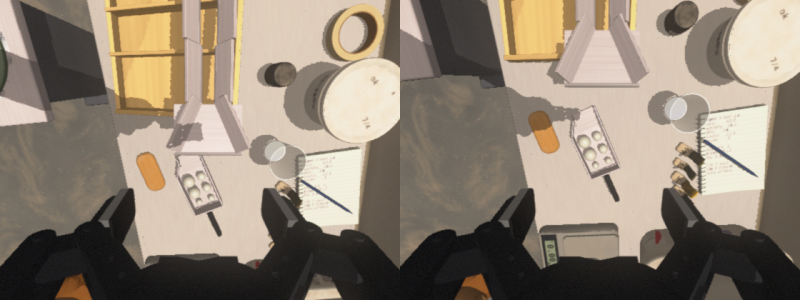

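View pics/wB.png

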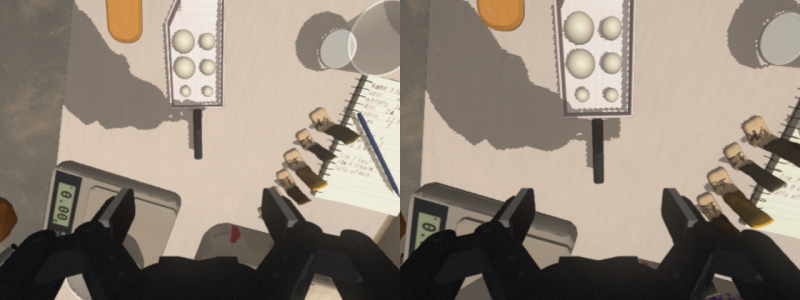

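Pair A: the sill shows in w1 from about (160,150) to (246,154), and in w2 from about (560,85) to (648,86), both in scaled pixels. Pair B: the handle lies centred and vertical from about (598,120) to (598,183) in w4, so the yaw of 0.28 holds. A scale stands behind the handle on the left. I'll enlarge the sill crops to refine those points.

```bash
cat > s5.py <<'E'
from h import *
W={n:np.load(f"pics/{n}.npz") for n in("w1","w2","w3","w4")}
Pw={n:P("wrist",W[n]["T"]) for n in W}
c=np.hstack([W["w1"]["im"][90:230,200:360],W["w2"]["im"][0:140,205:365]])
cv2.imwrite("pics/sill.png",cv2.resize(c[:,:,::-1],None,fx=2.5,fy=2.5,interpolation=2))
pp=[Pw["w3"],Pw["w4"]]
for n,a,b in [("h front",(196,108),(598,121)),("h end",(199,158),(598,183))]:
    print(n,tri(pp,[(a[0]*1.4,a[1]*1.4),((b[0]-400)*1.4,b[1]*1.4)]))
for a in((598,121),(598,183)): print("z.04",onplane(Pw["w4"],((a[0]-400)*1.4,a[1]*1.4),.04))
for a in((415,184),(575,225)): print("scale z.04",onplane(Pw["w4"],((a[0]-400)*1.4,a[1]*1.4),.04))
E
python3 s5.py
```

```text
h front (array([ 0.50211754, -0.40756977,  0.10412847]), [[1.0, -0.1], [-1.5, 0.2]])
h end (array([ 0.52573954, -0.48251398,  0.04828606]), [[-1.0, -0.0], [1.3, 0.1]])
z.04 [ 0.50605707 -0.41827396]
z.04 [ 0.52586231 -0.48669464]
scale z.04 [ 0.32554309 -0.54597289]
scale z.04 [ 0.51463784 -0.54863093]
```

View pics/sill.png

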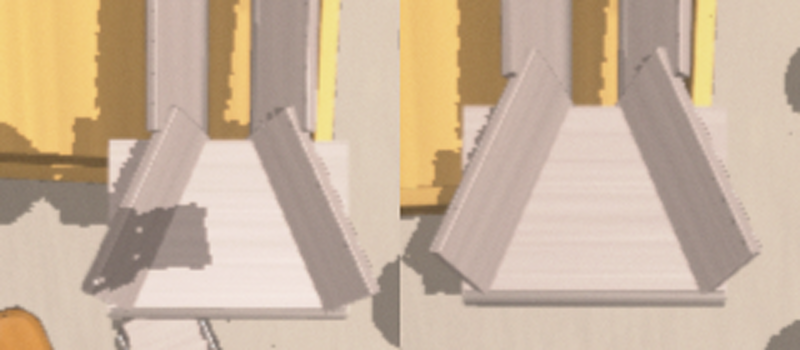

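The sill bar is clear in both crops: ends (110,313) and (347,313) in w1, (463,298) and (724,298) in w2.

```bash
cat > s6.py <<'E'
from h import *
W={n:np.load(f"pics/{n}.npz") for n in("w1","w2")}
pp=[P("wrist",W[n]["T"]) for n in W]
a,ea=tri(pp,[(244,215.2),(230.2,119.2)]); b,eb=tri(pp,[(338.8,215.2),(334.6,119.2)])
print(a,ea,b,eb,np.linalg.norm(b-a),(a+b)/2,np.arctan2(b[1]-a[1],b[0]-a[0]))
for p,l,r in zip(pp,((244,215.2),(230.2,119.2)),((338.8,215.2),(334.6,119.2))):
    l,r=onplane(p,l,.187),onplane(p,r,.187); print((l+r)/2,np.linalg.norm(r-l),np.arctan2(r[1]-l[1],r[0]-l[0]))
# grasp
yaw=.283; g=np.array([.5156,-.4523])   # bar centre
bot.set_gripper(.5)
bot.move_linear([*g,.06]); 
h=bot.move_linear([*g,.015],speed=.04,until_force=5)
print(h,bot.read_position(),bot.read_ft_force())
bot.set_gripper(0,grasp_force=110)
print(bot.read_gripper_width(),bot.read_position(),bot.read_ft_force(),bot.read_clock())
cv2.imwrite("pics/grip.png",bot.camera("wrist")[:,:,::-1])
E
python3 s6.py
```

```text
[ 0.46114412 -0.2074082   0.18922893] [[-0.3, 0.0], [0.4, -0.1]] [ 0.56417531 -0.21783806  0.18826627] [[-0.3, 0.0], [0.4, -0.0]] 0.10356222792482811 [ 0.51265971 -0.21262313  0.1887476 ] -0.10088647277376359
[ 0.51297981 -0.21321319] 0.10410710671017342 -0.09808265919445479
[ 0.51223479 -0.21264913] 0.10409276370414164 -0.10038833304511689
False [ 0.51582006 -0.45248938  0.01536669] [-0.07150215 -1.53316936  0.513887  ]
0.11774041543545562 [ 0.5157113  -0.45243437  0.01550111] [ 0.14332185 -0.02056294  2.74633273] 9.3667
```

```bash
cat > s7.py <<'E'
from h import *
S=np.array([.5126,-.2128,.1888]); Y=-.100
bot.move_linear([.5157,-.4524,.06],speed=.06); bot.wait(.3)
print("w",bot.read_gripper_width(),bot.read_ft_force(),bot.read_moment())
bot.move_linear([.5157,-.4524,.26],speed=.15)
ins=.009
t=S+R.from_euler('z',Y).apply([-.0095,ins-.1905,0]); 
bot.move_linear([t[0]-.003,t[1]-.03,.26],speed=.07,rotation=quat(tool(Y)))
bot.move_linear([t[0],t[1],.235],speed=.08); bot.wait(.4)
print(t,bot.read_position(),bot.read_ft_force(),bot.read_moment(),bot.read_gripper_width(),bot.read_clock())
T=tcpT(); a=bot.camera("wrist"); b=bot.camera("scene"); np.savez("pics/w5.npz",im=a,T=T)
c=bot.camera("top")
z=np.hstack([cv2.resize(a[:,:,::-1],(400,300),interpolation=3),cv2.resize(b[130:310,180:420,::-1],(400,300),interpolation=2)])
z2=cv2.resize(c[170:280,240:430,::-1],(518,300),interpolation=2)
z=np.vstack([z,cv2.copyMakeBorder(z2,0,0,0,800-518,0)])
cv2.imwrite("pics/pre.png",z)
E
python3 s7.py
```

```text
w 0.11890404716761234 [-0.2174053   0.56635829 -2.50580717] [-0.20396264 -0.09881347  0.07240054]
[ 0.4850277  -0.39244484  0.1888    ] [ 0.4850185  -0.392706    0.23512104] [-0.12118434  0.23069463 -1.96586189] [-0.23139143  0.00086423 -0.04078845] 0.11613441512371878 13.9333
```

View pics/pre.png

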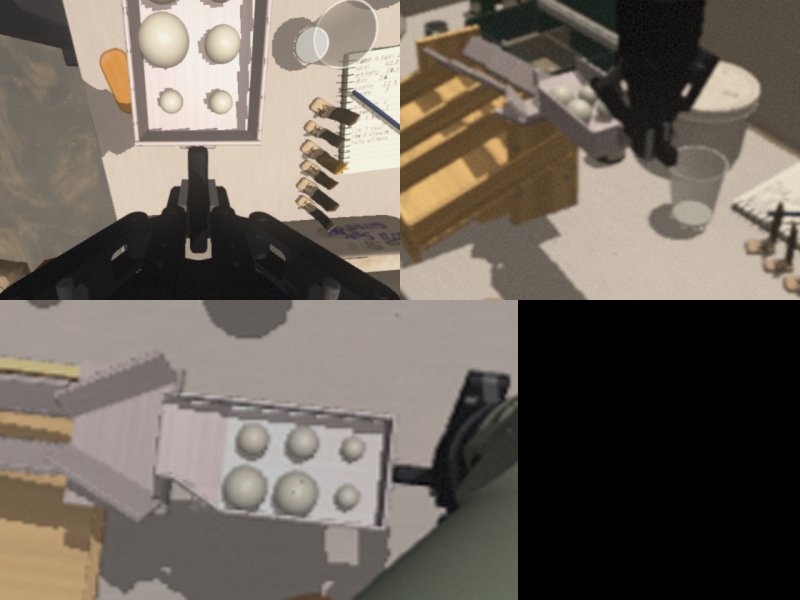

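The pan hangs level over the sill with all six balls in it, and its spout sits centred between the cheeks once parallax is allowed for. Next I lower it until contact.

```bash
cat > s8.py <<'E'
from h import *
r=lambda:np.r_[bot.read_ft_force()[2],bot.read_moment()[0]]
def avg(n=8): a=[];[ (a.append(r()),bot.wait(.02)) for _ in range(n)]; a=np.array(a); return a.mean(0),a.std(0)
b,s=avg(); print("base",b,s)
p=bot.read_position()
h=bot.move_linear([.48503,-.39245,.190],speed=.02,until_force=1.2)
m,s=avg(6); print(h,bot.read_position(),m-b,s)
for i in range(4):
    if m[0]-b[0]>1.8 or m[1]-b[1]>.33: break
    q=bot.read_position(); bot.move_linear([.48503,-.39245,q[2]-.001],speed=.02); m,_=avg(4); print(bot.read_position()[2],m-b)
bot.wait(.2); np.save("base.npy",b); print(bot.read_clock())
E
python3 s8.py
```

```text
base [-2.41482196 -0.22281009] [0.54249396 0.03404983]
True [ 0.48457973 -0.39235682  0.19970254] [2.88779389 0.13146098] [0.68444036 0.02774676]
16.0667
```

```bash
cat > s9.py <<'E'
from h import *
b=np.load("base.npy")
A=[]
for _ in range(15): A.append(np.r_[bot.read_ft_force(),bot.read_moment()]); bot.wait(.02)
A=np.array(A); print(A.mean(0).round(3),A.std(0).round(3),A.mean(0)[[2,3]]-b,bot.read_position(),bot.read_gripper_width(),bot.read_clock())
E
python3 s9.py
```

```text
[ 0.164 -1.834  0.767 -0.051 -0.152 -0.111] [0.437 0.415 0.537 0.03  0.024 0.025] [3.18215557 0.17187464] [ 0.48435862 -0.39197497  0.19937529] 0.11336622830817233 16.3167
```

Contact came at TCP z = 0.1997 against 0.1995 predicted. With the sensor's own origin about 0.2 m above the TCP, the force and moment together match a contact at the lip of about 3 N. Now I tip it slowly about the sill bar.

```bash
cat > tip.py <<'E'
from h import *
S=np.array([.5126,-.2128,.1848]); Y=-.100; b=np.load("base.npy")
def fz(n=5):
    a=[]
    for _ in range(n): a.append(bot.read_ft_force()[2]); bot.wait(.02)
    return np.mean(a)-b[0]
RZ=R.from_euler('z',Y)
def tip(th0,th1,v,step=.02,speed=.03,lo=1.5,hi=4.5):
    log=[]
    n=int(np.ceil(abs(th1-th0)/step))
    for th in np.linspace(th0,th1,n+1)[1:]:
        bot.move_linear(S+(RZ*R.from_euler('x',-th)).apply(v)+[0,0,0],speed=speed,rotation=quat(tool(Y,th)))
        f=fz()
        if f<lo: v=v+R.from_euler('x',th).apply([0,0,-.0007])
        if f>hi: v=v+R.from_euler('x',th).apply([0,0,.0007])
        log.append((round(th,3),round(f,1)))
    print(log); return v
def shot(n):
    T=tcpT(); a=bot.camera("wrist"); s=bot.camera("scene"); c=bot.camera("top"); np.savez(f"pics/{n}.npz",a=a,s=s,c=c,T=T)
    z=np.hstack([cv2.resize(a[:,:,::-1],(400,300),interpolation=3),cv2.resize(s[130:310,140:380,::-1],(400,300),interpolation=2)])
    z2=cv2.resize(c[170:310,120:440,::-1],(686,300),interpolation=2)
    cv2.imwrite(f"pics/{n}.png",np.vstack([z,cv2.copyMakeBorder(z2,0,0,0,114,0)]))
E
cat > s10.py <<'E'
from tip import *
v=RZ.inv().apply(np.array([.48503,-.39245,.1994])-S)
v=tip(0,.30,v); np.save("v.npy",v); bot.wait(.8)
print(v,fz(),bot.read_position(),bot.read_ft_force(),bot.read_moment(),bot.read_gripper_width(),bot.read_clock()); shot("t1")
E
python3 s10.py
```

```text
[(np.float64(0.02), np.float64(3.0)), (np.float64(0.04), np.float64(3.3)), (np.float64(0.06), np.float64(3.4)), (np.float64(0.08), np.float64(3.9)), (np.float64(0.1), np.float64(3.5)), (np.float64(0.12), np.float64(3.8)), (np.float64(0.14), np.float64(4.1)), (np.float64(0.16), np.float64(4.3)), (np.float64(0.18), np.float64(4.0)), (np.float64(0.2), np.float64(4.5)), (np.float64(0.22), np.float64(4.6)), (np.float64(0.24), np.float64(4.2)), (np.float64(0.26), np.float64(3.9)), (np.float64(0.28), np.float64(3.8)), (np.float64(0.3), np.float64(4.2))]
[-0.00949719 -0.18165767  0.01528313] 4.070043549590491 [ 0.48626626 -0.38001853  0.25305342] [0.40008726 0.30413315 2.19177208] [ 0.78761107 -0.17785257  0.04954992] 0.11593341029106478 22.5917
```

View pics/t1.png

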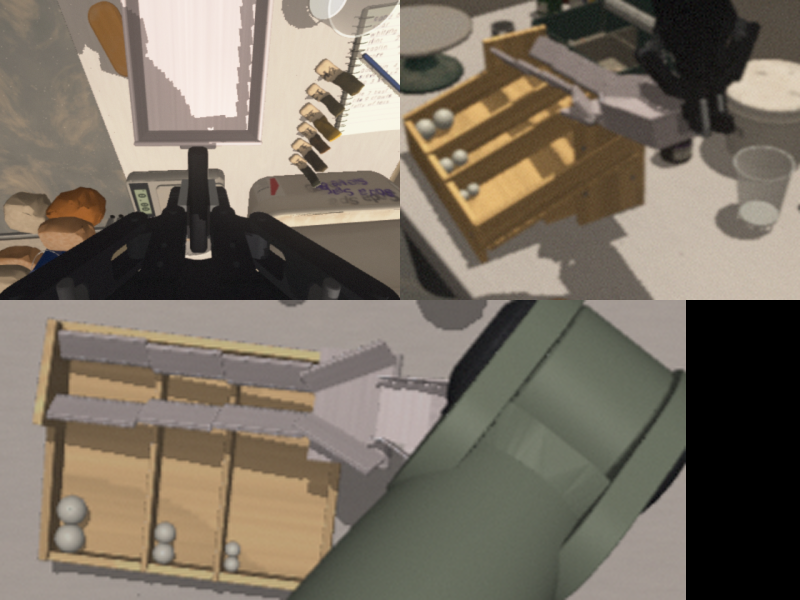

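Tipped to 0.30 rad with the lip on the sill throughout. The pan is empty, and two balls lie at the low end of each lane (big left, middle centre, small right). Now I return the pan to where it stood.

```bash
cat > s11.py <<'E'
from tip import *
p=np.array(bot.read_position())
bot.move_linear(p+[0,-.01,.05],speed=.08)
bot.move_linear([.49,-.42,.29],speed=.08,rotation=quat(tool(Y)))
bot.move_linear([.5157,-.4524,.20],speed=.10,rotation=quat(tool(.283)))
bot.move_linear([.5157,-.4524,.035],speed=.12)
h=bot.move_linear([.5157,-.4524,.014],speed=.02,until_force=2.5)
print(h,bot.read_position(),bot.read_ft_force(),bot.read_clock())
if bot.read_position()[2]<.022:
    bot.set_gripper(.5); bot.wait(.3)
    bot.move_linear([.5157,-.4524,.2],speed=.15)
    bot.move_pose([.42,-.45,.30],quat(tool(.283)))
    bot.wait(.5)
print(bot.read_clock()); shot("end")
E
python3 s11.py
```

```text
True [ 0.51554097 -0.45231999  0.01535794] [0.19802376 0.32271617 5.2480671 ] 27.65
30.8667
```

View pics/end.png

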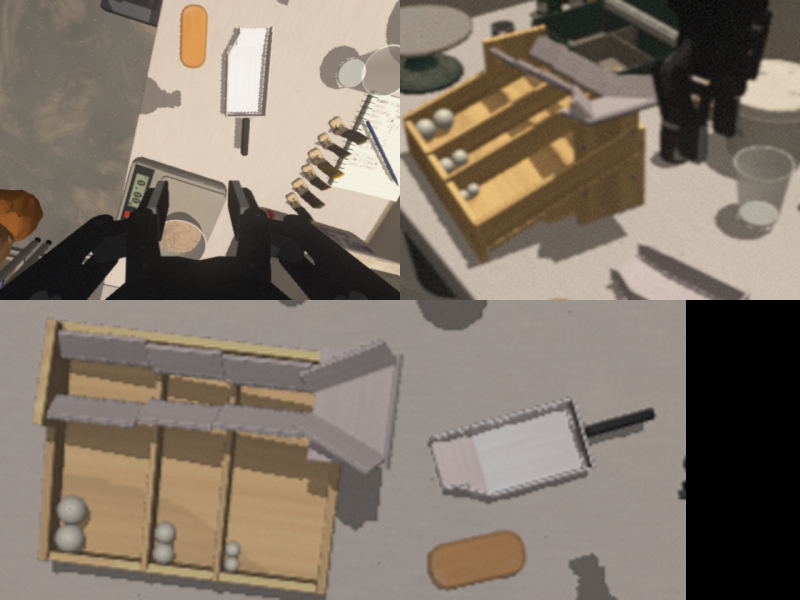

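The pan is flat, empty and released at its old place. The balls haven't moved between the two pictures, and the rib, cup and jar are where they were. I'm handing in the job.

```bash
python3 -c "
from cell import bot
bot.close_job()"
```

```text
the job is handed in; nothing more can be done
```

The balls are graded and the job is handed in at about 31 s on the robot clock (limit 72 s). All six balls ran out on the first tip, with no jam to clear.

- **Lip on sill, pan level:** contact came at a tool height of 0.1997 m, against 0.1995 m predicted. The contact force was about 3 N.
- **Tipping:** I raised the handle to 0.30 rad about the sill, and the force rose by 3 to 4.6 N over the loaded baseline throughout.
- **Balls:** the pictures show two balls of each size at the low end of their own lane. They were in the same places in pictures about 8 s apart.
- **Pan:** it is empty, flat on the bench at its old place, released and clear of the grader. It touched down at the same tool height as when I gripped it (0.0154 m against 0.0155 m).
- **Bystanders:** the cup, rib and jar look unmoved in the last pictures, but I did not measure them again.

Two readings disagreed with expectation:
- **Contact moment:** it did not match a contact at the lip when taken about the fingertips. It did match when taken about a sensor origin roughly 0.2 m higher, so I took the contact as being at the lip.
- **Handle height:** my two-view wrist measurement of the handle's front end was poor (0.104 m high, against about 0.04 m from the other views), so I did not use it.

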